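Press the cap onto a sample vial

TASK

Cap the blue-capped vial in the bench press: pull the carriage right out, stand the vial in its nest without dropping it and let go, push the carriage fully home, then push the slanted red plunger down to its stop, hold it there a moment and let it spring back. Never work the plunger without the vial in place, and leave the vial upright in the press with the carriage home. Don't knock over or shift the other vials and things on the bench.

Things in the scene. Friction and masses are not known exactly. Their poses are not given: they have to be found in the camera images.
- press: cap press, fixed: open C-frame; its front looks along its own -x, y is across, z up; origin on the bench right below the steel bell. In its frame (mm): grey base x -63..87, y +-42, 10 high; off-white spine x 50..90, y +-40, 290 high; lower arm x -14..90, y +-25, heights 100..126, which carries the bell; overhanging head box: see head_edge
- head_edge (a point): middle of the lower front edge of the off-white head box that overhangs the press, 228 mm above the bench, 12 mm behind the bell's axis. The box runs back from here to the spine, y +-45 mm, up to 294 mm. It leaves an upright gripper no room above the red plunger; one that comes in from the front, tilted along the plunger's axis, has room
- bell_face (a point): centre of the underside of the steel capping bell (30 mm diameter), 84 mm above the bench at rest; it goes down with the plunger, mm for mm, and at the stop is 2 mm above the cap of a vial in the nest
- plunger_head (a point): centre of the flat top of the red plunger head (disc of 34 mm diameter, 12 mm thick), at rest 163 mm above the bench and 2 mm in front of the press origin; moves with the plunger. Its z axis points outwards along the plunger: 40 degrees from vertical, leaning to the press's front; it is pushed along its -z. Its y axis is the press's y
- plunger (a joint): travel of the plunger in m: 0 = out at rest, 0.018 = at its stop. A spring pushes it back: 4 N at the start, 10 N at the stop; it returns by itself when let go
- carriage (a joint): travel of the carriage in m: 0 = fully home (its nest under the bell), 0.095 = pulled fully out to the press's front (its -x). It slides with about 1.5 N of friction and stays where it is left; starts between 0 and 0.05
- nest (a point): centre of the floor of the nest on the carriage, 18 mm above the bench: a square pocket 29 mm wide inside, with a white rim 7 mm high and 6 mm thick, in which a vial stands upright. Its axes are the press's; moves with the carriage. Fully out, it lies 95 mm in front of the bell and is free above
- pull_knob (a point): centre of the top of the blue upright knob on the carriage's front end, 90 mm in front of the nest, 58 mm above the bench: a round post of 16 mm diameter standing 40 mm above the carriage plate (plate top 18 mm above the bench, 52 mm wide)
- vial_blue: the vial to be capped: clear glass, bright blue cap, 22.5 mm diameter, 46 mm tall (cap from 38 mm up, narrower 17 mm neck from 34 to 38 mm), about 30 g; origin at the centre of its underside, z up. It stands on the white plate among four silver-capped ones, about 56 mm centre to centre; any place is possible
- plate: fixed white plate 150 x 200 mm (its x, y), 4 mm thick, on which the vials stand; origin at the centre of its underside
- vial_grey1: bystander: vial like the blue-capped one (22.5 mm diameter, 46 mm tall) but of amber glass with a silver-grey cap; origin at the centre of its underside; stands on the white plate
- vial_grey2: bystander: vial like the blue-capped one (22.5 mm diameter, 46 mm tall) but of amber glass with a silver-grey cap; origin at the centre of its underside; stands on the white plate
- vial_grey3: bystander: vial like the blue-capped one (22.5 mm diameter, 46 mm tall) but of amber glass with a silver-grey cap; origin at the centre of its underside; stands on the white plate
- vial_grey4: bystander: vial like the blue-capped one (22.5 mm diameter, 46 mm tall) but of amber glass with a silver-grey cap; origin at the centre of its underside; stands on the white plate
- bottle: bystander: amber bottle with blue cap, 68 mm diameter, 150 mm tall, beyond the plate; origin at the centre of its underside
- beaker: bystander: clear beaker, 56 mm diameter, 70 mm tall; origin at the centre of its underside
- jar: bystander: small white jar, 36 mm diameter, 45 mm tall, beside the carriage's way on the press's +y side, about 75 mm from its middle line; origin at the centre of its underside
- weight: bystander: brass balance weight with a small knob, 28 mm diameter, 36 mm tall; origin at the centre of its underside
Things that resemble listed ones, but are neither listed nor needed, are in the scene too. Of the things shaped like the vial_blue, the clear one is meant.

How it is judged:
On the way, in this order (a step that is already met when the one before it is completed fails the run):
1. the carriage is out (more than 85 mm) and the blue-capped vial stands in its nest, let go (value of joint carriage above 0.085 m and horizontal distance between vial_blue and nest below 0.006 m and z of vial_blue in the frame of nest between -0.003 and 0.003 m and angle between vial_blue's own z axis and vertical below 0.12 rad and contact force between the fingers and vial_blue below 0.1 N), for 0.2 s.
2. the carriage is home with the vial standing in the nest (value of joint carriage below 0.004 m and horizontal distance between vial_blue and nest below 0.006 m and z of vial_blue in the frame of nest between -0.003 and 0.003 m and angle between vial_blue's own z axis and vertical below 0.12 rad), for 0.2 s.
3. the plunger is held at its stop over the vial (all of step 2 and value of joint plunger above 0.0165 m), for 0.3 s.
At the end, for the whole second after the job is handed in: The carriage is home (within 4 mm), the blue-capped vial stands upright in its nest (within 6 mm of its centre, on its floor within 3 mm, tilt under 0.12 rad) and at rest, and the plunger is back out (within 2 mm of rest), after having been held at its stop (within 1.5 mm) for 0.3 s (all of step 2 and value of joint plunger below 0.002 m and linear speed of vial_blue below 0.02 m/s); the robot touches nothing.
It fails at once if one of the silver-capped vials, the bottle, the beaker, the jar or the brass weight is shifted by more than 20 mm (distance of any of vial_grey1, vial_grey2, vial_grey3, vial_grey4, bottle, beaker, jar, weight from where it was at the start of the episode above 0.02 m).
It fails at once if a bystander is knocked over (angle between any of vial_grey1, vial_grey2, vial_grey3, vial_grey4, bottle, beaker, jar, weight's own z axis and vertical above 0.6 rad).
It fails at once if the blue-capped vial is tipped over (angle between vial_blue's own z axis and vertical above 1 rad).
It fails at once if the blue-capped vial is dropped (falls faster than 0.6 m/s out of the fingers) (linear speed of vial_blue above 0.6 m/s and contact force between the fingers and vial_blue below 0.05 N).
It fails at once if the plunger is worked (past 8 mm) without the vial in the nest and the carriage home (value of joint plunger above 0.008 m and not (value of joint carriage below 0.004 m and horizontal distance between vial_blue and nest below 0.006 m and z of vial_blue in the frame of nest between -0.003 and 0.003 m and angle between vial_blue's own z axis and vertical below 0.12 rad)).
It also fails if it takes over 72 s, if anything falls off the work surface, if the arm or the gripper's body presses on something with over 40 N, if the wrist force passes 120 N, or if a joint passes its speed limit or range.

ROBOT

A 6-joint arm with a two-finger parallel gripper is mounted at the origin on the work surface. World frame = base frame: x ahead of the robot, y to its left, z up, the work surface at z = 0. Lengths are in m, angles in rad, forces in N, time in s.
With the tool pointing down it reaches from about 0.275 to 0.825 m from the base axis. Payload 4.9 kg.
Tool frame: the origin (TCP) lies at the very end of the fingers, on their centre line; the grasp point (between the pads) lies 19 mm behind it (manip.grip_depth is the distance from the TCP to the grasp point, in m); z points along the fingers, y is the line along which they close (so a half turn about z gives the same grasp; the last joint's range is limited). The gripper opens to 85 mm and grips with 20 to 120 N. Pads are 22 mm wide; open, the fingers measure 114 mm over their backs; the gripper's body (76 mm by 85 mm) begins 54 mm behind the grasp point. The pads swing forward as they close: fully open they stand 13 mm farther back than shut.
Start: joints at [-1.298, 0.326, -0.193, 1.052, 0, 1.437], TCP at [0.218, -0.505, 0.231] pointing down, gripper open.
Joint ranges: [-2.65, 2.65], [-0.97, 1.79], [-1.3, 1.35], [-1.93, 2.1], [-1.47, 1.37], [-3.14, 3.14]. Speed limits (rad/s): [2.57, 2.57, 3.14, 3.14, 3.14, 3.14].

INTERFACE

Orientations are given as a unit quaternion [w, x, y, z].
In Python, from plant import status, capture, job, manip gives the robot as it stands. The module is installed in compiled form; this text tells all that it offers.
- The arm moves only by the tool arm_command, never from a script. Its argument "targets" is a list of rows, each a list of 7 numbers: the shift along the tool's x, y, z each as a share of 0.12 m, from -1 to 1, then the turn, a rotation vector about the tool's x, y, z each as a share of 360 degrees, from -1 to 1, then the closure, from -1 (fully open) to 1 (shut). A call has 1 to 5 rows; each row shifts and turns the commanded pose from where the row before left it, along the tool's axes as they then stand; what a row does not reach is not made up. A row lasts 1/10 s, in which the tool goes at most 50 mm and 8.59 degrees, less where a joint would pass 70% of its speed; a pose out of reach is approached as far as the arm can. A call with a number of a shift or a turn outside -1 to 1 is refused whole. A call with a gripper value outside its range is refused whole. The fingers move at their own pace and stop on an object; "force" is the grip in N (left out, the last holds). Time passes only in rows, so rows that do not move let the fingers close. It gives the time, the measured TCP pose, the force, the opening and the grip force at its end, in the units of the state.
- status.read_state(): the state, without advancing time (a new reading comes with each control period).
- capture(name): name is "side" or "top"; returns a dict with "frame" (400x640x3 uint8, blue, green, red), "range_z" (400x640 float32, m along the optical axis (not along the pixel's ray), 0 where there is no reading), "intrinsics" (3x3 intrinsics, pixels), "R" (3x3) and "t" (3): a world point X has camera coordinates R X + t. Camera axes: x right, y down, z forward; pixel columns grow to the right and rows downward; lengths in m; the calibration is good to about 2 mm. A picture is of the moment at which its call begins.
- job.hand_in(): hands the job in; it is judged then, once.
The state is a dict: "time": time; "joint_positions": joint angles; "qvel": joint speeds; "tau": joint torques, N m; "ee_pos": TCP position; "eef_rot": TCP orientation; "ft_force": force on the tool from outside, world axes, zero at the start; "ft_torque": the same for the moment, N m; "opening": finger opening in m; "finger_force": force on a finger pad.
Only numpy, scipy, OpenCV 4.12 (cv2) and the standard library are available. Lean on these libraries where they do the work, as an engineer would, in place of code of your own. Each camera call takes 0.05 s, during which the arm holds its last target. There are 200 camera calls.

## Working session

There is one attempt and no reset: what is moved stays moved. The work goes in short steps, Python scripts to look and compute and a tool call to move; the robot and the scene stay as the last step left them, time stands still between calls to the robot, and variables do not carry over. Pictures are saved under pics/ and viewed, at most 10 in all, crops included, and the job is handed in when it is done.

Besides the shell and the picture viewer there is one more tool, called after ">>>" by a JSON object that holds its "method" and its "body". arm_command: Moves the arm, as the interface text tells. Shift numbers are shares of 0.12 m and turn numbers shares of 360 degrees, none past 1 either way. Its arguments: {"type":"object","properties":{"targets":{"type":"array","items":{"type":"array","items":{"type":"number"}}},"force":{"type":"number"}},"required":["targets"]}

```bash
mkdir -p pics
cat > h.py <<'E'
import numpy as np, cv2
from plant import status, capture, job, manip
from scipy.spatial.transform import Rotation as Ro
def ray(c,u,v,z):
    K,R,t=c["intrinsics"],c["R"],c["t"]
    d=R.T@np.linalg.inv(K)@[u,v,1]; o=-R.T@t
    return o+d*(z-o[2])/d[2]
def cloud(c):
    v,u=np.mgrid[0:400,0:640]; z=c["range_z"]; K=c["intrinsics"]
    P=np.stack([(u-K[0,2])/K[0,0]*z,(v-K[1,2])/K[1,1]*z,z],-1)
    return (P-c["t"])@c["R"]
E
python3 - <<'E'
from h import *
for n in("top","side"):
    c=capture(n); cv2.imwrite(f"pics/{n}0.png",c["frame"]); np.savez(f"{n}0.npz",**c)
    print(n,c["intrinsics"].tolist(),(-c["R"].T@c["t"]).round(3),c["R"].round(3).tolist())
print(status.read_state(), manip.grip_depth)
E
```

```text
top [[486.54593672509765, 0.0, 319.4427837418802], [0.0, 486.54593672509765, 203.61510143730203], [0.0, 0.0, 1.0]] [ 0.422 -0.015  1.127] [[-0.019, -1.0, -0.016], [-0.992, 0.021, -0.123], [0.123, 0.014, -0.992]]
side [[389.2605467186208, 0.0, 314.39996522774914], [0.0, 389.2605467186208, 208.24201412350934], [0.0, 0.0, 1.0]] [0.32  0.685 0.592] [[-0.953, -0.301, -0.001], [-0.157, 0.5, -0.851], [0.257, -0.812, -0.525]]
{'time': 0.1, 'joint_positions': array([-1.29821722e+00,  3.26862817e-01, -1.93481935e-01,  1.05197556e+00,
        1.09022900e-05,  1.43657073e+00]), 'qvel': array([-6.14492566e-04, -1.02813368e-03,  2.46881353e-03, -8.82418056e-04,
        2.31954177e-04,  9.85913680e-05]), 'tau': array([ 7.63110183e-04, -4.44239724e+01,  2.63037765e+01,  7.90373830e-03,
       -1.47381061e-04, -3.67221666e-07]), 'ee_pos': array([ 0.21748474, -0.50461985,  0.23058464]), 'eef_rot': array([-7.60544165e-04,  9.79384680e-01,  2.02002643e-01, -4.72318483e-05]), 'ft_force': array([-0.52618724,  0.32819839, -0.57807547]), 'ft_torque': array([-0.01778844,  0.02110873, -0.01803083]), 'finger_force': 0.0, 'opening': 0.08548812898316346} 0.0187
```

View pics/top0.png

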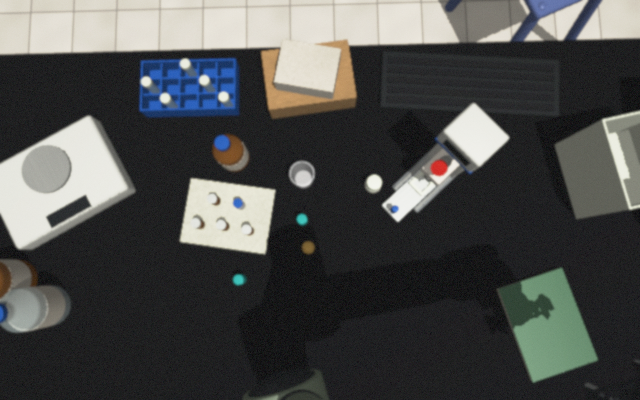

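View pics/side0.png

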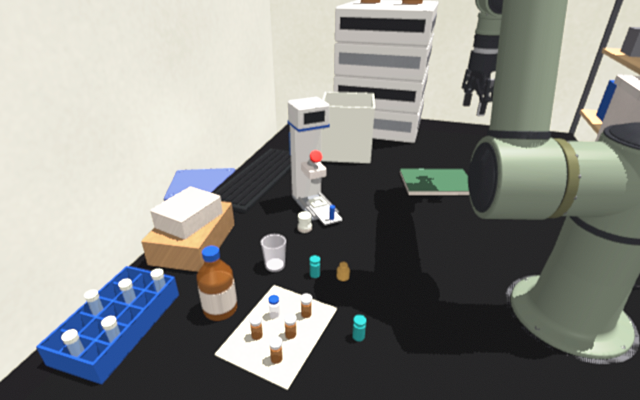

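The top view shows the blue-capped vial at (238,202), the knob at (394,209), the red plunger at (440,168), the head box at (474,137), the jar at (374,183) and the brass weight at (308,247). In the side view, the vial cap is at (274,299), the plunger at (316,157) and the knob at (332,212).

```bash
cat >> h.py <<'E'
def mask(c,kind,box):
    h=cv2.cvtColor(c["frame"],cv2.COLOR_BGR2HSV); H,S,V=[h[...,i].astype(int) for i in range(3)]
    m={"red":((H<8)|(H>172))&(S>150)&(V>90),"blue":(H>100)&(H<125)&(S>140)&(V>60),"white":(S<60)&(V>150)}[kind]
    b=np.zeros_like(m); x0,y0,x1,y1=box; b[y0:y1,x0:x1]=1
    m=(m&b).astype(np.uint8); n,l,s,ce=cv2.connectedComponentsWithStats(m)
    i=1+np.argmax(s[1:,4]); return ce[i],s[i],l==i
def tri(*obs):
    A=np.zeros((3,3));b=np.zeros(3)
    for c,(u,v) in obs:
        d=c["R"].T@np.linalg.inv(c["intrinsics"])@[u,v,1];d/=np.linalg.norm(d);P=np.eye(3)-np.outer(d,d)
        A+=P;b+=P@(-c["R"].T@c["t"])
    return np.linalg.solve(A,b)
E
python3 - <<'E'
from h import *
T,S=[dict(np.load(n+"0.npz")) for n in("top","side")]
for nm,k,bt,bs in [("plunger","red",(420,150,460,185),(300,145,330,170)),("knob","blue",(380,195,410,222),(322,200,342,226)),("vial","blue",(228,192,250,212),(262,290,285,308))]:
    o=[]
    for c,b in((T,bt),(S,bs)):
        ce,st,m=mask(c,k,b); o.append((c,ce)); P=cloud(c)[m&(c["range_z"]>0)]
        print(nm,ce.round(1),st,"cloud med",np.median(P,0).round(4),"zmax",np.percentile(P[:,2],95).round(4))
    print("  tri",tri(*o).round(4))
    for z in (.163,.058,.05,.046): print("   z",z,ray(T,*o[0][1],z).round(4),ray(S,*o[1][1],z).round(4))
# head box top and others from height map
P=cloud(T); z=P[...,2]; 
m=((z>.284)&(z<.304)&(P[...,1]<-.1)&(P[...,1]>-.5)&(P[...,0]>.4)).astype(np.uint8)
n,l,s,ce=cv2.connectedComponentsWithStats(m); i=1+np.argmax(s[1:,4]); q=P[l==i]; print("head top",q.mean(0).round(4),s[i])
r=cv2.minAreaRect((q[:,:2]*1000).astype(np.float32)); print(r, cv2.boxPoints(r).round(1).tolist())
# obstacles
for nm,(u,v) in dict(jar=(374,183),weight=(308,247),beaker=(301,174),teal1=(302,219),teal2=(238,280),bottle=(222,143),v1=(213,199),v2=(196,223),v3=(221,224),v4=(247,229)).items():
    print(nm,P[v,u].round(3))
# rectangle of carriage/plate height
for zz in(.018,): pass
E
```

```text
plunger [438.7 167.2] [431 160  16  15 189] cloud med [ 0.6102 -0.2422  0.1644] zmax 0.1726
plunger [315.3 156.5] [310 152  12  10  94] cloud med [ 0.6094 -0.2371  0.1601] zmax 0.168
  tri [ 0.6116 -0.2437  0.1568]
   z 0.163 [ 0.6105 -0.2423  0.163 ] [ 0.6073 -0.2305  0.163 ]
   z 0.058 [ 0.6311 -0.267   0.058 ] [ 0.6777 -0.4547  0.058 ]
   z 0.05 [ 0.6326 -0.2689  0.05  ] [ 0.6831 -0.4718  0.05  ]
   z 0.046 [ 0.6334 -0.2699  0.046 ] [ 0.6858 -0.4804  0.046 ]
knob [393.9 208.9] [392 207   5   5  21] cloud med [ 0.5397 -0.1641  0.058 ] zmax 0.0605
knob [331.8 211.1] [330 204   6  15  59] cloud med [ 0.5407 -0.16    0.0434] zmax 0.057
  tri [ 0.5414 -0.1663  0.0416]
   z 0.163 [ 0.5283 -0.1493  0.163 ] [0.4924 0.0215 0.163 ]
   z 0.058 [ 0.5399 -0.1639  0.058 ] [ 0.5346 -0.1409  0.058 ]
   z 0.05 [ 0.5408 -0.1651  0.05  ] [ 0.5378 -0.1533  0.05  ]
   z 0.046 [ 0.5412 -0.1656  0.046 ] [ 0.5394 -0.1595  0.046 ]
vial [237.4 202.6] [234 199   8   8  50] cloud med [0.5614 0.1841 0.0499] zmax 0.0537
vial [273.1 299. ] [269 295   9   9  65] cloud med [0.5614 0.1877 0.0489] zmax 0.0505
  tri [0.5627 0.1844 0.0459]
   z 0.163 [0.5475 0.1629 0.163 ] [0.5107 0.2918 0.163 ]
   z 0.058 [0.5612 0.1822 0.058 ] [0.5573 0.1955 0.058 ]
   z 0.05 [0.5622 0.1837 0.05  ] [0.5609 0.1882 0.05  ]
   z 0.046 [0.5627 0.1844 0.046 ] [0.5627 0.1845 0.046 ]
head top [ 0.6415 -0.2779  0.2936] [ 443  103   66   64 2266]
((643.456787109375, -279.5274353027344), (89.80326080322266, 78.84126281738281), 42.076988220214844) [[583.7000122070312, -280.3999938964844], [636.5, -338.8999938964844], [703.2000122070312, -278.70001220703125], [650.4000244140625, -220.1999969482422]]
jar [ 0.6   -0.123  0.049]
weight [0.461 0.028 0.033]
beaker [0.633 0.043 0.001]
teal1 [0.523 0.04  0.044]
teal2 [0.391 0.183 0.044]
bottle [0.674 0.198 0.148]
v1 [0.571 0.238 0.052]
v2 [0.518 0.276 0.05 ]
v3 [0.515 0.22  0.05 ]
v4 [0.503 0.162 0.048]
```

>>> {"method": "arm_command", "body": {"targets": [[0, 0, 0, 0, 0, -0.0171, -1], [0, 0, 0, 0, 0, -0.0171, -1], [0, 0, 0, 0, 0, -0.0171, -1], [0, -0.16, 0, 0, 0, 0, -1], [0, -0.16, 0, 0, 0, 0, -1]], "force": 30}}

```text
time: 0.6
ee_pos: [0.1918, -0.4759, 0.2306]
eef_rot: [-0.001, 0.934, 0.357, 0.0]
ft_force: [-0.4, -0.2, 0.0]
opening: 0.0852
finger_force: 0.0
```

>>> {"method": "arm_command", "body": {"targets": [[0.35, 0, 0, 0, 0, 0, -1], [0.35, 0, 0, 0, 0, 0, -1], [0.35, 0, 0, 0, 0, 0, -1], [0.35, 0, 0, 0, 0, 0, -1], [0.35, 0, 0, 0, 0, 0, -1]]}}

```text
time: 1.1
ee_pos: [0.3495, -0.3352, 0.2311]
eef_rot: [-0.0, 0.934, 0.356, -0.0]
ft_force: [0.5, -0.9, 0.2]
opening: 0.0857
finger_force: 0.0
```

>>> {"method": "arm_command", "body": {"targets": [[0.35, 0, 0, 0, 0, 0, -1], [0.35, 0, 0, 0, 0, 0, -1], [0.35, 0, 0, 0, 0, 0, -1], [0.35, 0, 0, 0, 0, 0, -1], [0.35, 0, 0, 0, 0, 0, -1]]}}

```text
time: 1.6
ee_pos: [0.5062, -0.1951, 0.231]
eef_rot: [-0.0, 0.934, 0.357, -0.0]
ft_force: [0.0, -0.6, -0.2]
opening: 0.0853
finger_force: 0.0
```

```bash
cat >> h.py <<'E'
PX=np.array([.6665,-.7455,0]);PY=np.array([.7455,.6665,0]);O=np.array([.609,-.2415,0])
def pw(x,y,z): return O+PX*x+PY*y+[0,0,z]
def to(p,ydir=PX,zdir=(0,0,-1)):
    """shares of turn (about tool axes, in place) then of shift along the turned tool axes"""
    s=status.read_state(); w,x,y,z=s["eef_rot"]; R=Ro.from_quat([x,y,z,w])
    zd=np.array(zdir,float); yd=np.array(ydir,float); Rt=Ro.from_matrix(np.stack([np.cross(yd,zd),yd,zd],1))
    rv=np.degrees((R.inv()*Rt).as_rotvec())/360; d=Rt.inv().apply(np.array(p)-s["ee_pos"])
    print("t",round(s["time"],2),"tcp",s["ee_pos"].round(4),"press xy",((s["ee_pos"]-O)@PX).round(4),((s["ee_pos"]-O)@PY).round(4),"turn",rv.round(4),"shift",(d/.12).round(4),"mm",(d*1000).round(1),"F",s["ft_force"].round(1),"open",round(s["opening"],4),"grip",round(float(s["finger_force"]),1))
E
python3 -c "
from h import *
to([.540,-.164,.028])"
```

```text
t 1.6 tcp [ 0.5062 -0.1951  0.231 ] press xy -0.1031 -0.0458 turn [-0.0001  0.     -0.    ] shift [ 0.3832 -0.0056  1.6915] mm [ 46.   -0.7 203. ] F [ 0.  -0.6 -0.2] open 0.0853 grip 0.0
```

>>> {"method": "arm_command", "body": {"targets": [[0.383, -0.006, 0, 0, 0, 0, -1], [0, 0, 0.35, 0, 0, 0, -1], [0, 0, 0.35, 0, 0, 0, -1], [0, 0, 0.35, 0, 0, 0, -1], [0, 0, 0.35, 0, 0, 0, -1]]}}

```text
time: 2.1
ee_pos: [0.5389, -0.1651, 0.0615]
eef_rot: [-0.0, 0.934, 0.357, -0.0]
ft_force: [0.1, -0.8, -0.4]
opening: 0.0851
finger_force: 0.0
```

>>> {"method": "arm_command", "body": {"targets": [[0, 0, 0.15, 0, 0, 0, -1], [0, 0, 0.14, 0, 0, 0, -1], [0, 0, 0, 0, 0, 0, 0.9], [0, 0, 0, 0, 0, 0, 0.9], [0, 0, 0, 0, 0, 0, 0.9]]}}

```text
time: 2.6
ee_pos: [0.5398, -0.1659, 0.0295]
eef_rot: [0.001, 0.934, 0.357, 0.001]
ft_force: [0.4, 0.3, 0.6]
opening: 0.0442
finger_force: 0.0
```

>>> {"method": "arm_command", "body": {"targets": [[0, 0, 0, 0, 0, 0, 0.9], [0, 0, 0, 0, 0, 0, 0.9], [0, 0, 0, 0, 0, 0, 0.9], [0, 0, 0, 0, 0, 0, 0.9]]}}

```text
time: 3.0
ee_pos: [0.5399, -0.166, 0.0296]
eef_rot: [0.001, 0.934, 0.356, 0.001]
ft_force: [-1.0, -0.3, 6.8]
opening: 0.0151
finger_force: 29.4
```

>>> {"method": "arm_command", "body": {"targets": [[0, -0.135, 0, 0, 0, 0, 0.9], [0, -0.135, 0, 0, 0, 0, 0.9], [0, -0.135, 0, 0, 0, 0, 0.9], [0, -0.135, 0, 0, 0, 0, 0.9], [0, -0.125, 0, 0, 0, 0, 0.9]]}}

```text
time: 3.5
ee_pos: [0.4867, -0.1069, 0.0296]
eef_rot: [0.002, 0.934, 0.356, 0.001]
ft_force: [0.1, -2.2, 5.2]
opening: 0.0149
finger_force: 30.9
```

>>> {"method": "arm_command", "body": {"targets": [[0, -0.01, 0, 0, 0, 0, 0.9], [0, -0.01, 0, 0, 0, 0, 0.9], [0, 0, 0, 0, 0, 0, 0.9]]}}

```text
time: 3.8
ee_pos: [0.4848, -0.1048, 0.0296]
eef_rot: [0.001, 0.934, 0.357, 0.0]
ft_force: [-2.7, -0.2, 7.8]
opening: 0.0148
finger_force: 31.1
```

```bash
python3 -c "
from h import *
to(pw(-.185,0,.028))"
```

```text
t 3.8 tcp [ 0.4848 -0.1048  0.0296] press xy -0.1847 -0.0015 turn [ 0.0004  0.     -0.0001] shift [ 0.0123 -0.0024  0.0132] mm [ 1.5 -0.3  1.6] F [-2.7 -0.2  7.8] open 0.0148 grip 31.1
```

>>> {"method": "arm_command", "body": {"targets": [[0, -0.012, 0, 0, 0, 0, 0.9], [0, -0.012, 0, 0, 0, 0, 0.9], [0, 0, 0, 0, 0, 0, 0.9]]}}

```text
time: 4.1
ee_pos: [0.4847, -0.1047, 0.0296]
eef_rot: [0.003, 0.934, 0.356, 0.001]
ft_force: [2.2, -6.4, 2.5]
opening: 0.0146
finger_force: 30.7
```

```bash
python3 -c "
from h import *
to(pw(-.185,0,.028))"
```

```text
t 4.1 tcp [ 0.4847 -0.1047  0.0296] press xy -0.1848 -0.0015 turn [ 0.0011  0.0001 -0.0002] shift [ 0.0121 -0.0017  0.0134] mm [ 1.5 -0.2  1.6] F [ 2.2 -6.4  2.5] open 0.0146 grip 30.7
```

>>> {"method": "arm_command", "body": {"targets": [[0, 0.012, 0, 0, 0, 0, -1], [0, 0, 0, 0, 0, 0, -1], [0, 0, 0, 0, 0, 0, -1], [0, 0, 0, 0, 0, 0, -1], [0, 0, -0.1, 0, 0, 0, -1]]}}

```text
time: 4.6
ee_pos: [0.4818, -0.1024, 0.0395]
eef_rot: [-0.001, 0.934, 0.357, -0.001]
ft_force: [-1.4, 0.4, -0.8]
opening: 0.0847
finger_force: 0.0
```

>>> {"method": "arm_command", "body": {"targets": [[0, 0, -0.35, 0, 0, 0, -1], [0, 0, -0.35, 0, 0, 0, -1], [0, 0, -0.35, 0, 0, 0, -1], [0, 0, -0.35, 0, 0, 0, -1], [0, 0, 0, 0, 0, 0, -1]]}}

```text
time: 5.1
ee_pos: [0.4868, -0.1042, 0.2151]
eef_rot: [0.004, 0.934, 0.357, 0.004]
ft_force: [0.5, -0.4, 0.0]
opening: 0.0855
finger_force: 0.0
```

>>> {"method": "arm_command", "body": {"targets": [[0, 0, 0, 0, 0, -0.0217, -1], [0, 0, 0, 0, 0, -0.0217, -1], [0, 0, 0, 0, 0, -0.0217, -1], [0, 0, 0, 0, 0, -0.0217, -1], [0, 0, 0, 0, 0, -0.0217, -1]]}}

```text
time: 5.6
ee_pos: [0.4829, -0.1029, 0.2086]
eef_rot: [-0.0, 0.759, 0.651, -0.0]
ft_force: [-0.0, -0.1, -0.6]
opening: 0.0855
finger_force: 0.0
```

Run:
```python
from h import *
T,S=capture("top"),capture("side")
cv2.imwrite("pics/top1.png",cv2.resize(T["frame"][120:280,170:510],None,fx=2.3,fy=2.3,interpolation=2))
for nm,bt,bs in [("vial",(228,192,250,212),(262,290,285,308))]:
    a=mask(T,"blue",bt)[0];b=mask(S,"blue",bs)[0]; print(nm,tri((T,a),(S,b)).round(4),ray(T,*a,.048).round(4))
P=cloud(T); z=P[...,2]; m=((z>.04)&(z<.056)&(P[...,1]>.12)&(P[...,1]<.32)&(P[...,0]>.44)&(P[...,0]<.62)).astype(np.uint8)
n,l,s,ce=cv2.connectedComponentsWithStats(m)
for i in range(1,n):
    if s[i,4]>15:
        d=ray(T,*ce[i],.049)[:2]; e=d-[.5627,.1842]; print(d.round(4),s[i,4],np.hypot(*e).round(3),np.degrees(np.arctan2(e[1],e[0])).round(0))
a=np.radians(-9); to([.5626,.1843,.016],[np.cos(a),np.sin(a),0])
```

```text
vial [0.5625 0.1843 0.0463] [0.5625 0.1841 0.048 ]
[0.5734 0.2419] 83 0.059 80.0
[0.5621 0.1837] 83 0.001 -144.0
[0.5192 0.2775] 84 0.103 115.0
[0.5137 0.2213] 82 0.061 143.0
[0.5023 0.1637] 80 0.064 -161.0
t 5.7 tcp [ 0.483  -0.1029  0.2085] press xy -0.1873 -0.0016 turn [-0.0001 -0.     -0.0005] shift [2.4678 0.2811 1.6045] mm [296.1  33.7 192.5] F [ 0.1 -0.8 -0.6] open 0.0853 grip 0.0
```

View pics/top1.png

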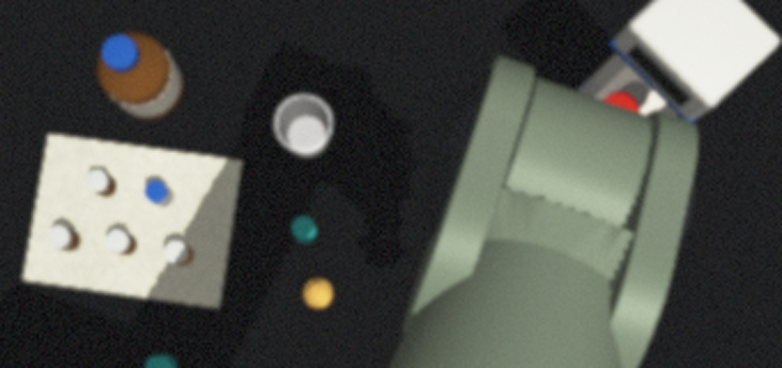

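The crop shows all vials undisturbed, with the blue cap at (156,190) in the crop. The arm hides the carriage. I'll go over the vial with the fingers half open.

>>> {"method": "arm_command", "body": {"targets": [[0.3525, 0.0402, 0, 0, 0, 0, 0], [0.3525, 0.0402, 0, 0, 0, 0, 0], [0.3525, 0.0402, 0, 0, 0, 0, 0], [0.3525, 0.0402, 0, 0, 0, 0, 0], [0.3525, 0.0402, 0, 0, 0, 0, 0]]}}

```text
time: 6.2
ee_pos: [0.5408, 0.1035, 0.2086]
eef_rot: [-0.0, 0.762, 0.647, -0.0]
ft_force: [1.2, -0.2, 0.3]
opening: 0.0425
finger_force: 0.0
```

>>> {"method": "arm_command", "body": {"targets": [[0.3525, 0.0402, 0, 0, 0, 0, 0], [0.3525, 0.0402, 0, 0, 0, 0, 0], [0, 0, 0.35, 0, 0, 0, 0], [0, 0, 0.35, 0, 0, 0, 0], [0, 0, 0.1, 0, 0, 0, 0]]}}

```text
time: 6.7
ee_pos: [0.5602, 0.1837, 0.1082]
eef_rot: [-0.002, 0.762, 0.648, -0.003]
ft_force: [-0.6, -0.7, -0.5]
opening: 0.043
finger_force: 0.0
```

>>> {"method": "arm_command", "body": {"targets": [[0, 0, 0, 0, 0, 0, 0]]}}

```text
time: 6.8
ee_pos: [0.5619, 0.1834, 0.1107]
eef_rot: [-0.001, 0.762, 0.648, -0.002]
ft_force: [0.3, -0.7, 0.9]
opening: 0.0423
finger_force: 0.0
```

```bash
python3 -c "
from h import *
a=np.radians(-9); to([.5625,.1843,.016],[np.cos(a),np.sin(a),0])"
```

```text
t 6.8 tcp [0.5619 0.1834 0.1107] press xy -0.3481 0.2481 turn [-0.0007  0.0003 -0.0007] shift [0.0084 0.0038 0.7889] mm [ 1.   0.5 94.7] F [ 0.3 -0.7  0.9] open 0.0423 grip 0.0
```

>>> {"method": "arm_command", "body": {"targets": [[0.008, 0.004, 0.25, 0, 0, 0, 0], [0, 0, 0.25, 0, 0, 0, 0], [0, 0, 0.19, 0, 0, 0, 0], [0, 0, 0.099, 0, 0, 0, 0], [0, 0, 0, 0, 0, 0, 0]]}}

```text
time: 7.3
ee_pos: [0.5646, 0.1843, 0.018]
eef_rot: [-0.0, 0.762, 0.648, -0.0]
ft_force: [-0.1, -0.3, 0.4]
opening: 0.0428
finger_force: 0.0
```

>>> {"method": "arm_command", "body": {"targets": [[0, 0, 0, 0, 0, 0, 0.7], [0, 0, 0, 0, 0, 0, 0.7], [0, 0, 0, 0, 0, 0, 0.7], [0, 0, 0, 0, 0, 0, 0.7], [0, 0, 0, 0, 0, 0, 0.7]], "force": 25}}

```text
time: 7.8
ee_pos: [0.5661, 0.1849, 0.0197]
eef_rot: [0.001, 0.761, 0.648, 0.001]
ft_force: [0.3, -0.9, 6.1]
opening: 0.0216
finger_force: 24.9
```

```bash
python3 -c "
from h import *
to(pw(-.095,0,.15))"
```

```text
t 7.8 tcp [0.5661 0.1849 0.0197] press xy -0.3465 0.2522 turn [ 0.0005 -0.0003  0.1084] shift [-2.1014  2.0956 -1.0856] mm [-252.2  251.5 -130.3] F [ 0.3 -0.9  6.1] open 0.0216 grip 24.9
```

>>> {"method": "arm_command", "body": {"targets": [[0, 0, -0.15, 0, 0, 0, 0.7], [0, 0, -0.25, 0, 0, 0, 0.7], [0, 0, -0.3, 0, 0, 0, 0.7], [0, 0, -0.28, 0, 0, 0, 0.7], [0, 0, -0.1, 0, 0, 0, 0.7]]}}

```text
time: 8.3
ee_pos: [0.5667, 0.1852, 0.1517]
eef_rot: [0.002, 0.761, 0.648, 0.003]
ft_force: [0.0, 0.2, 0.3]
opening: 0.0216
finger_force: 24.6
```

>>> {"method": "arm_command", "body": {"targets": [[0, 0, 0, 0, 0, 0.0217, 0.7], [0, 0, 0, 0, 0, 0.0217, 0.7], [0, 0, 0, 0, 0, 0.0217, 0.7], [0, 0, 0, 0, 0, 0.0217, 0.7], [0, 0, 0, 0, 0, 0.0216, 0.7]]}}

```text
time: 8.8
ee_pos: [0.564, 0.1846, 0.1468]
eef_rot: [-0.0, 0.935, 0.354, -0.0]
ft_force: [1.1, -0.3, -0.2]
opening: 0.0216
finger_force: 24.6
```

```bash
python3 -c "
from h import *
to(pw(-.095,0,.15))"
```

```text
t 8.8 tcp [0.564  0.1846 0.1468] press xy -0.3477 0.2505 turn [-0.0001  0.0001 -0.0009] shift [-2.0871  2.1056 -0.027 ] mm [-250.5  252.7   -3.2] F [ 1.1 -0.3 -0.2] open 0.0216 grip 24.6
```

>>> {"method": "arm_command", "body": {"targets": [[-0.26, 0.26, 0, 0, 0, 0, 0.7], [-0.26, 0.26, 0, 0, 0, 0, 0.7], [-0.26, 0.26, 0, 0, 0, 0, 0.7], [-0.26, 0.26, 0, 0, 0, 0, 0.7], [-0.26, 0.26, 0, 0, 0, 0, 0.7]]}}

```text
time: 9.3
ee_pos: [0.5515, -0.0371, 0.1469]
eef_rot: [-0.0, 0.934, 0.357, -0.0]
ft_force: [1.1, 0.3, 0.2]
opening: 0.0215
finger_force: 24.7
```

>>> {"method": "arm_command", "body": {"targets": [[-0.26, 0.26, 0, 0, 0, 0, 0.7], [-0.26, 0.26, 0, 0, 0, 0, 0.7], [-0.22, 0.24, 0, 0, 0, 0, 0.7], [-0.047, 0.045, 0, 0, 0, 0, 0.7], [0, 0, 0, 0, 0, 0, 0.7]]}}

```text
time: 9.8
ee_pos: [0.5457, -0.1718, 0.1468]
eef_rot: [-0.0, 0.935, 0.356, -0.0]
ft_force: [1.5, 0.8, -1.0]
opening: 0.0218
finger_force: 24.7
```

Run:
```python
from h import *
to(pw(-.095,0,.075))
S=capture("side"); T=capture("top"); cv2.imwrite("pics/side2.png",cv2.resize(S["frame"][80:250,240:440],None,fx=3.5,fy=3.5,interpolation=2))
np.savez("side2.npz",**S); cv2.imwrite("pics/top2.png",cv2.resize(T["frame"][110:250,350:520],None,fx=4,fy=4,interpolation=2))
for n,p in dict(nest=pw(-.095,0,.018),knob=pw(-.185,0,.058),vial=pw(-.095,0,.145)).items():
    q=S["intrinsics"]@(S["R"]@p+S["t"]); print(n,(q[:2]/q[2]).round(1),((q[:2]/q[2]-[240,80])*3.5).round(0))
```

```text
t 9.8 tcp [ 0.5457 -0.1718  0.1468] press xy -0.0942 -0.0007 turn [-0.0001  0.     -0.0004] shift [ 0.006  -0.0067  0.5983] mm [ 0.7 -0.8 71.8] F [ 1.5  0.8 -1. ] open 0.0218 grip 24.7
nest [330.4 217.4] [316. 481.]
knob [346.8 221.9] [374. 496.]
vial [331.4 175.3] [320. 334.]
```

View pics/side2.png

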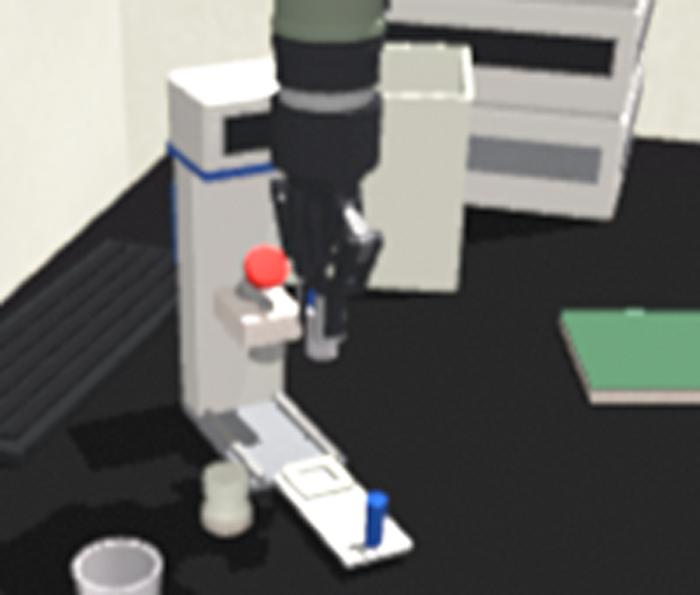

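The side view shows the carriage out with its nest pocket at about (318,478) and the knob at (377,495). Both match the predictions. The vial hangs upright in the fingers, so I'll lower it to just above the rim.

>>> {"method": "arm_command", "body": {"targets": [[0.01, -0.007, 0.2, 0, 0, 0, 0.7], [0, 0, 0.25, 0, 0, 0, 0.7], [0, 0, 0.25, 0, 0, 0, 0.7], [0, 0, 0.14, 0, 0, 0, 0.7], [0, 0, 0, 0, 0, 0, 0.7]]}}

```text
time: 10.4
ee_pos: [0.5444, -0.1662, 0.044]
eef_rot: [-0.002, 0.934, 0.358, -0.002]
ft_force: [1.2, -0.2, -0.9]
opening: 0.0217
finger_force: 24.7
```

Run:
```python
from h import *
to(pw(-.095,0,.0337))
S=capture("side"); cv2.imwrite("pics/side3.png",cv2.resize(S["frame"][170:250,280:380],None,fx=7,fy=7,interpolation=2))
for n,p in dict(nest=pw(-.095,0,.018),bot=pw(-.095,0,.03),rim=pw(-.095,0,.025)).items():
    q=S["intrinsics"]@(S["R"]@p+S["t"]); print(n,((q[:2]/q[2]-[280,170])*7).round(0))
```

```text
t 10.4 tcp [ 0.5444 -0.1662  0.044 ] press xy -0.0992 0.002 turn [-0.0009  0.0003  0.0005] shift [-0.0169  0.0352  0.0858] mm [-2.   4.2 10.3] F [ 1.2 -0.2 -0.9] open 0.0217 grip 24.7
nest [353. 332.]
bot [353. 305.]
rim [353. 316.]
```

View pics/side3.png

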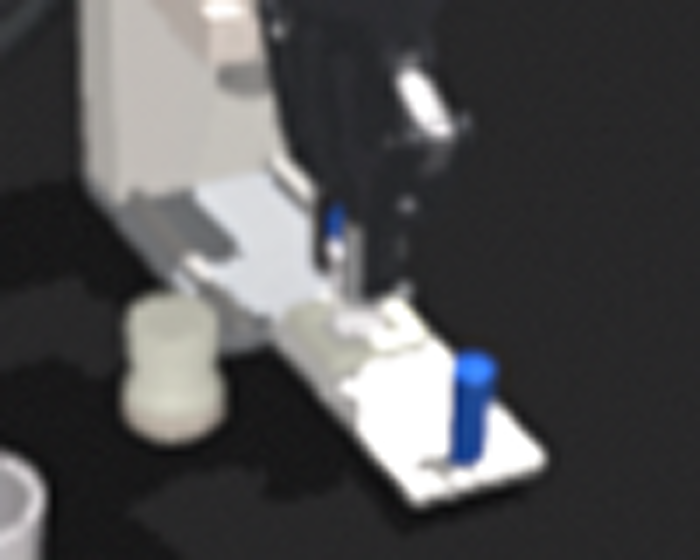

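The vial is just above the nest, with its bottom near (360,320), but the TCP reading is about 4 mm off. I'll let it settle and read again.

>>> {"method": "arm_command", "body": {"targets": [[0, 0, 0, 0, 0, 0, 0.7], [0, 0, 0, 0, 0, 0, 0.7], [0, 0, 0, 0, 0, 0, 0.7]]}}

```text
time: 10.75
ee_pos: [0.5475, -0.1693, 0.0478]
eef_rot: [0.001, 0.934, 0.357, 0.001]
ft_force: [1.0, 0.7, 0.1]
opening: 0.0217
finger_force: 24.7
```

```bash
python3 -c "
from h import *
to(pw(-.095,.001,.0337))"
```

```text
t 10.75 tcp [ 0.5475 -0.1693  0.0478] press xy -0.0948 0.0022 turn [ 0.0003 -0.0001  0.0001] shift [-0.0102 -0.0014  0.1177] mm [-1.2 -0.2 14.1] F [1.  0.7 0.1] open 0.0217 grip 24.7
```

>>> {"method": "arm_command", "body": {"targets": [[-0.01, 0, 0.03, 0, 0, 0, 0.7], [0, 0, 0.03, 0, 0, 0, 0.7], [0, 0, 0.03, 0, 0, 0, 0.7], [0, 0, 0.02, 0, 0, 0, 0.7], [0, 0, 0, 0, 0, 0, 0.7]]}}

```text
time: 11.25
ee_pos: [0.546, -0.1705, 0.0337]
eef_rot: [0.001, 0.934, 0.357, 0.0]
ft_force: [-0.4, -0.3, 3.5]
opening: 0.0217
finger_force: 25.0
```

>>> {"method": "arm_command", "body": {"targets": [[0, 0, 0, 0, 0, 0, 0.7], [0, 0, 0, 0, 0, 0, 0.7]]}}

```text
time: 11.45
ee_pos: [0.546, -0.1705, 0.0338]
eef_rot: [0.001, 0.934, 0.357, 0.0]
ft_force: [-0.7, -2.1, 3.9]
opening: 0.0217
finger_force: 25.1
```

```bash
python3 -c "
from h import *
to(pw(-.095,.001,.0337))"
```

```text
t 11.45 tcp [ 0.546  -0.1705  0.0338] press xy -0.0949 0.0004 turn [ 0.0002  0.     -0.    ] shift [ 0.0053 -0.0011  0.0005] mm [ 0.6 -0.1  0.1] F [-0.7 -2.1  3.9] open 0.0217 grip 25.1
```

The vial is on the nest floor: contact force about 4 N at the expected height. I'll let go.

>>> {"method": "arm_command", "body": {"targets": [[0, 0, 0, 0, 0, 0, 0.3], [0, 0, 0, 0, 0, 0, 0.2], [0, 0, 0, 0, 0, 0, 0.0], [0, 0, 0, 0, 0, 0, -0.1], [0, 0, 0, 0, 0, 0, -0.1]]}}

```text
time: 11.95
ee_pos: [0.5455, -0.1698, 0.0332]
eef_rot: [-0.0, 0.934, 0.357, -0.0]
ft_force: [-0.1, -0.7, -0.3]
opening: 0.0466
finger_force: 0.0
```

>>> {"method": "arm_command", "body": {"targets": [[0, 0, -0.05, 0, 0, 0, -0.1], [0, 0, -0.2, 0, 0, 0, -0.1], [0, 0, -0.3, 0, 0, 0, -0.1], [0, 0, -0.3, 0, 0, 0, -0.1], [0, 0, 0, 0, 0, 0, -1]]}}

```text
time: 12.45
ee_pos: [0.5491, -0.1714, 0.141]
eef_rot: [0.003, 0.934, 0.357, 0.003]
ft_force: [0.5, -0.9, 0.6]
opening: 0.0602
finger_force: 0.0
```

>>> {"method": "arm_command", "body": {"targets": [[0, -0.25, 0, 0, 0, 0, -1], [0, -0.25, 0, 0, 0, 0, -1], [0, -0.25, 0, 0, 0, 0, -1], [0, 0, 0, 0, 0, 0, -1], [0, 0, 0, 0, 0, 0, -1]]}}

```text
time: 12.95
ee_pos: [0.4856, -0.1026, 0.1355]
eef_rot: [0.0, 0.934, 0.357, 0.0]
ft_force: [-0.2, -0.6, 0.0]
opening: 0.0854
finger_force: 0.0
```

Run:
```python
from h import *
to(pw(-.185,0,.028))
S=capture("side"); cv2.imwrite("pics/side4.png",cv2.resize(S["frame"][170:250,280:380],None,fx=7,fy=7,interpolation=2))
for n,p in dict(cap=pw(-.095,0,.064),bot=pw(-.095,0,.018)).items():
    q=S["intrinsics"]@(S["R"]@p+S["t"]); print(n,((q[:2]/q[2]-[280,170])*7).round(0))
```

```text
t 12.95 tcp [ 0.4856 -0.1026  0.1355] press xy -0.1858 0.0006 turn [ 0.0001 -0.      0.0002] shift [-0.0048  0.0066  0.8961] mm [ -0.6   0.8 107.5] F [-0.2 -0.6  0. ] open 0.0854 grip 0.0
cap [355. 229.]
bot [353. 332.]
```

View pics/side4.png

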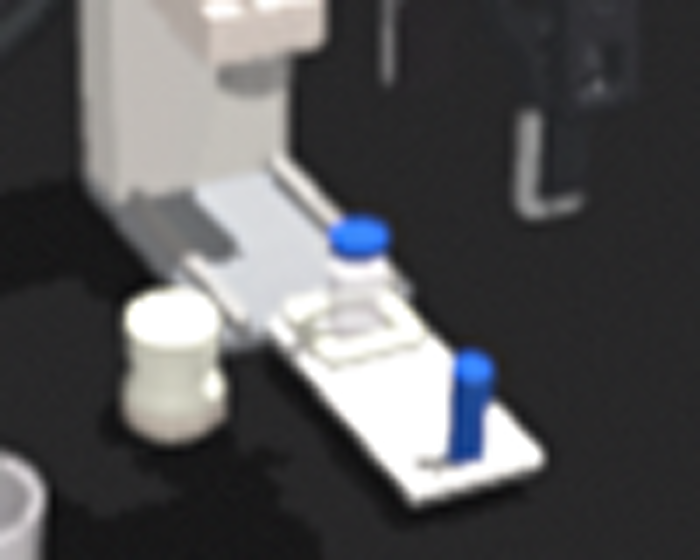

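The vial stands upright in the nest, cap at (358,235), and the knob is at (475,365). Next I grip the knob and push the carriage home.

>>> {"method": "arm_command", "body": {"targets": [[0, 0.006, 0.2, 0, 0, 0, -0.2], [0, 0, 0.25, 0, 0, 0, -0.2], [0, 0, 0.25, 0, 0, 0, -0.2], [0, 0, 0.18, 0, 0, 0, -0.2], [0, 0, 0, 0, 0, 0, -0.2]]}}

```text
time: 13.5
ee_pos: [0.4846, -0.1035, 0.0271]
eef_rot: [-0.002, 0.934, 0.356, -0.002]
ft_force: [-0.4, 0.8, -0.3]
opening: 0.0515
finger_force: 0.0
```

>>> {"method": "arm_command", "body": {"targets": [[0, 0, 0, 0, 0, 0, 0.9], [0, 0, 0, 0, 0, 0, 0.9], [0, 0, 0, 0, 0, 0, 0.9], [0, 0, 0, 0, 0, 0, 0.9], [0, 0, 0, 0, 0, 0, 0.9]], "force": 30}}

```text
time: 14.0
ee_pos: [0.4875, -0.104, 0.0311]
eef_rot: [0.001, 0.934, 0.357, 0.001]
ft_force: [0.4, -0.7, 6.7]
opening: 0.0149
finger_force: 29.8
```

```bash
python3 -c "
from h import *
to(pw(-.09,0,.0295))"
```

```text
t 14.0 tcp [ 0.4875 -0.104   0.0311] press xy -0.1835 0.001 turn [ 0.0005 -0.0002  0.    ] shift [-0.0085  0.7789  0.013 ] mm [-1.  93.5  1.6] F [ 0.4 -0.7  6.7] open 0.0149 grip 29.8
```

>>> {"method": "arm_command", "body": {"targets": [[0, 0.03, 0, 0, 0, 0, 0.9], [0, 0.06, 0, 0, 0, 0, 0.9], [0, 0.09, 0, 0, 0, 0, 0.9], [0, 0.09, 0, 0, 0, 0, 0.9], [0, 0.09, 0, 0, 0, 0, 0.9]]}}

```text
time: 14.5
ee_pos: [0.5159, -0.1356, 0.0311]
eef_rot: [0.0, 0.934, 0.357, 0.001]
ft_force: [-1.9, 1.1, 8.3]
opening: 0.0147
finger_force: 30.1
```

>>> {"method": "arm_command", "body": {"targets": [[0, 0.09, 0, 0, 0, 0, 0.9], [0, 0.09, 0, 0, 0, 0, 0.9], [0, 0.09, 0, 0, 0, 0, 0.9], [0, 0.07, 0, 0, 0, 0, 0.9], [0, 0.04, 0, 0, 0, 0, 0.9]]}}

```text
time: 15.0
ee_pos: [0.5468, -0.1698, 0.0311]
eef_rot: [0.0, 0.934, 0.357, 0.001]
ft_force: [0.0, 1.7, 7.0]
opening: 0.0151
finger_force: 30.1
```

>>> {"method": "arm_command", "body": {"targets": [[0, 0.02, 0, 0, 0, 0, 0.9], [0, 0.015, 0, 0, 0, 0, 0.9], [0, 0.01, 0, 0, 0, 0, 0.9], [0, 0, 0, 0, 0, 0, 0.9]]}}

```text
time: 15.4
ee_pos: [0.5501, -0.1735, 0.0311]
eef_rot: [0.0, 0.934, 0.357, 0.001]
ft_force: [0.9, 0.4, 5.7]
opening: 0.0149
finger_force: 29.9
```

```bash
python3 -c "
from h import *
to(pw(-.09,0,.0295))"
```

```text
t 15.4 tcp [ 0.5501 -0.1735  0.0311] press xy -0.0899 0.0014 turn [ 0.0003 -0.0003  0.0001] shift [-0.0119 -0.0007  0.0131] mm [-1.4 -0.1  1.6] F [0.9 0.4 5.7] open 0.0149 grip 29.9
```

>>> {"method": "arm_command", "body": {"targets": [[0, 0.01, 0, 0, 0, 0, 0.9], [0, 0.01, 0, 0, 0, 0, 0.9], [0, 0.01, 0, 0, 0, 0, 0.9], [0, 0, 0, 0, 0, 0, 0.9]]}}

```text
time: 15.8
ee_pos: [0.5502, -0.1737, 0.031]
eef_rot: [-0.002, 0.934, 0.357, 0.0]
ft_force: [-5.1, 6.9, 14.2]
opening: 0.0146
finger_force: 30.8
```

```bash
python3 -c "
from h import *
to(pw(-.09,0,.0295))"
```

```text
t 15.8 tcp [ 0.5502 -0.1737  0.031 ] press xy -0.0898 0.0014 turn [-0.0007 -0.0004  0.0002] shift [-0.0117 -0.0021  0.0127] mm [-1.4 -0.2  1.5] F [-5.1  6.9 14.2] open 0.0146 grip 30.8
```

>>> {"method": "arm_command", "body": {"targets": [[0, -0.02, 0, 0, 0, 0, 0.9], [0, 0, 0, 0, 0, 0, 0.2], [0, 0, 0, 0, 0, 0, -0.2], [0, 0, 0, 0, 0, 0, -0.2], [0, 0, -0.05, 0, 0, 0, -0.2]]}}

```text
time: 16.3
ee_pos: [0.5489, -0.1743, 0.0351]
eef_rot: [-0.001, 0.934, 0.357, -0.001]
ft_force: [-0.7, 0.8, -0.7]
opening: 0.0509
finger_force: 0.0
```

>>> {"method": "arm_command", "body": {"targets": [[0, 0, -0.3, 0, 0, 0, -0.2], [0, -0.1, -0.38, 0, 0, 0, -0.2], [0, -0.15, -0.35, 0, 0, 0, -0.2], [0, -0.2, -0.35, 0, 0, 0, 1], [0, 0, -0.35, 0, 0, 0, 1]]}}

```text
time: 16.8
ee_pos: [0.5113, -0.1323, 0.2453]
eef_rot: [-0.001, 0.934, 0.357, -0.001]
ft_force: [0.1, -1.1, -0.8]
opening: 0.0232
finger_force: 0.0
```

>>> {"method": "arm_command", "body": {"targets": [[0, 0, 0, -0.0222, 0, 0, 1], [0, 0, 0, -0.0222, 0, 0, 1], [0, 0, 0, -0.0222, 0, 0, 1], [0, 0, 0, -0.0222, 0, 0, 1], [0, 0, 0, -0.0223, 0, 0, 1]]}}

```text
time: 17.3
ee_pos: [0.5137, -0.1342, 0.2453]
eef_rot: [0.322, 0.877, 0.334, 0.124]
ft_force: [1.3, 0.4, -0.7]
opening: -0.0
finger_force: 0.0
```

Run:
```python
from h import *
s,c=np.sin(np.radians(40)),np.cos(np.radians(40))
yd=PX*c+np.array([0,0,s]); zd=PX*s-np.array([0,0,c])
to(pw(-.002-.05*s,0,.163+.05*c),yd,zd); print(status.read_state()["joint_positions"].round(3))
T,S=capture("top"),capture("side"); o=[]
for c_,b in((T,(420,150,460,185)),(S,(295,140,335,172))):
    ce,st,m=mask(c_,"red",b); o.append((c_,ce)); print(ce.round(1),st)
print(tri(*o).round(4))
cv2.imwrite("pics/side5.png",cv2.resize(S["frame"][80:250,240:440],None,fx=3.5,fy=3.5,interpolation=2))
for z in (.157,.16,.163): p=ray(T,*o[0][1],z)-O; print(z,(p@PX).round(4),(p@PY).round(4))
```

```text
t 17.3 tcp [ 0.5137 -0.1342  0.2453] press xy -0.1435 0.0004 turn [ 0.0011 -0.0003 -0.0002] shift [-0.0035  0.4626  0.8664] mm [ -0.4  55.5 104. ] F [ 1.3  0.4 -0.7] open -0.0 grip 0.0
[-0.162 -0.027 -0.843  0.17  -0.418  2.123]
[438.7 167.2] [431 160  16  15 189]
[315.4 156.6] [310 152  12  10  92]
[ 0.6115 -0.2438  0.1566]
0.157 0.0034 0.0006
0.16 0.0025 0.0006
0.163 0.0016 0.0006
```

View pics/side5.png

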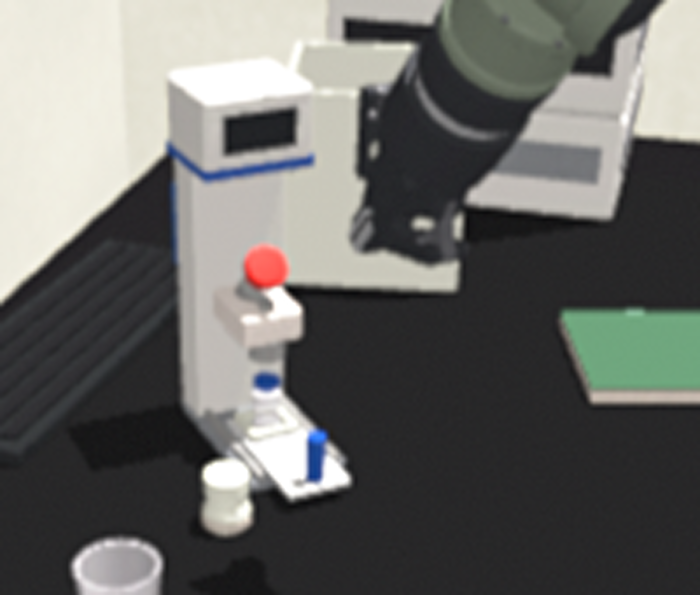

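The vial is upright under the bell, cap at (266,382), the plunger disc is at (266,267), and the tilted gripper is clear of the head box. I'll line up with the plunger axis.

>>> {"method": "arm_command", "body": {"targets": [[0, 0.231, 0, 0, 0, 0, 1], [0, 0.231, 0, 0, 0, 0, 1], [0, 0, 0.3, 0, 0, 0, 1], [0, 0, 0.3, 0, 0, 0, 1], [0, 0, 0.26, 0, 0, 0, 1]]}}

```text
time: 17.9
ee_pos: [0.5886, -0.2175, 0.2005]
eef_rot: [0.319, 0.878, 0.335, 0.122]
ft_force: [-0.5, 0.1, -0.7]
opening: 0.0002
finger_force: 0.0
```

>>> {"method": "arm_command", "body": {"targets": [[0, 0, 0, 0, 0, 0, 1], [0, 0, 0, 0, 0, 0, 1]]}}

```text
time: 18.1
ee_pos: [0.5869, -0.2164, 0.2001]
eef_rot: [0.319, 0.878, 0.335, 0.121]
ft_force: [-0.7, 0.7, -0.1]
opening: 0.0004
finger_force: 0.0
```

Run:
```python
from h import *
s,c=np.sin(np.radians(40)),np.cos(np.radians(40))
yd=PX*c+np.array([0,0,s]); zd=PX*s-np.array([0,0,c])
to(pw(-.002,0,.163),yd,zd); print(status.read_state()["joint_positions"].round(3))
```

```text
t 18.1 tcp [ 0.5869 -0.2164  0.2001] press xy -0.0335 0.0002 turn [-0.0004  0.0002 -0.0001] shift [-0.002   0.0021  0.4054] mm [-0.2  0.3 48.6] F [-0.7  0.7 -0.1] open 0.0004 grip 0.0
[-0.314  0.187 -0.748  0.011 -0.329  1.992]
```

>>> {"method": "arm_command", "body": {"targets": [[0, 0, 0.2, 0, 0, 0, 1], [0, 0, 0.15, 0, 0, 0, 1], [0, 0, 0.08, 0, 0, 0, 1], [0, 0, 0.04, 0, 0, 0, 1], [0, 0, 0.03, 0, 0, 0, 1]]}}

```text
time: 18.6
ee_pos: [0.6129, -0.2442, 0.1556]
eef_rot: [0.32, 0.878, 0.335, 0.123]
ft_force: [-2.1, 3.3, 5.8]
opening: 0.0001
finger_force: 3.2
```

>>> {"method": "arm_command", "body": {"targets": [[0, 0, 0.02, 0, 0, 0, 1], [0, 0, 0.02, 0, 0, 0, 1], [0, 0, 0.02, 0, 0, 0, 1], [0, 0, 0, 0, 0, 0, 1]]}}

```text
time: 19.0
ee_pos: [0.6158, -0.2475, 0.1504]
eef_rot: [0.32, 0.877, 0.335, 0.123]
ft_force: [-3.4, 3.1, 7.2]
opening: -0.0001
finger_force: 4.2
```

```bash
cat > p.py <<'E'
from h import *
s,c=np.sin(np.radians(40)),np.cos(np.radians(40))
yd=PX*c+np.array([0,0,s]); zd=PX*s-np.array([0,0,c])
to(pw(-.002+.018*s,0,.163-.018*c),yd,zd); print("axial F",-status.read_state()["ft_force"]@zd)
E
python3 p.py
```

```text
t 19.0 tcp [ 0.6158 -0.2475  0.1504] press xy 0.009 0.0011 turn [ 0.0004 -0.0002 -0.    ] shift [-0.0095 -0.0027  0.0106] mm [-1.1 -0.3  1.3] F [-3.4  3.1  7.2] open -0.0001 grip 4.2
axial F 8.49647839365326
```

Spring contact reads 8.5 N axially, with about 1.3 mm left to the stop. I'll press on in small steps and hold there.

>>> {"method": "arm_command", "body": {"targets": [[0, 0, 0.015, 0, 0, 0, 1], [0, 0, 0.015, 0, 0, 0, 1], [0, 0, 0.015, 0, 0, 0, 1], [0, 0, 0, 0, 0, 0, 1], [0, 0, 0, 0, 0, 0, 1]]}}

```text
time: 19.5
ee_pos: [0.6168, -0.2483, 0.149]
eef_rot: [0.321, 0.877, 0.336, 0.123]
ft_force: [-28.2, 23.6, 38.6]
opening: 0.0002
finger_force: 26.4
```

```bash
python3 p.py
```

```text
t 19.5 tcp [ 0.6168 -0.2483  0.149 ] press xy 0.0103 0.0013 turn [ 0.0007 -0.0002  0.0003] shift [-0.0105 -0.0036 -0.0053] mm [-1.3 -0.4 -0.6] F [-28.2  23.6  38.6] open 0.0002 grip 26.4
axial F 52.92951558032275
```

It's firmly on the stop at 53 N. I'll ease off a little, hold, then withdraw along the axis.

>>> {"method": "arm_command", "body": {"targets": [[0, 0, -0.02, 0, 0, 0, 1], [0, 0, 0, 0, 0, 0, 1], [0, 0, 0, 0, 0, 0, 1], [0, 0, 0, 0, 0, 0, 1], [0, 0, 0, 0, 0, 0, 1]]}}

```text
time: 20.0
ee_pos: [0.6166, -0.2482, 0.1492]
eef_rot: [0.321, 0.877, 0.335, 0.123]
ft_force: [-12.6, 10.7, 18.1]
opening: -0.0001
finger_force: 12.0
```

```bash
python3 p.py
```

```text
t 20.0 tcp [ 0.6166 -0.2482  0.1492] press xy 0.0101 0.0012 turn [ 0.0005 -0.0002  0.0001] shift [-0.0098 -0.0033 -0.0027] mm [-1.2 -0.4 -0.3] F [-12.6  10.7  18.1] open -0.0001 grip 12.0
axial F 24.44196518810131
```

>>> {"method": "arm_command", "body": {"targets": [[0, 0, -0.06, 0, 0, 0, 1], [0, 0, -0.06, 0, 0, 0, 1], [0, 0, -0.08, 0, 0, 0, 1], [0, 0, -0.2, 0, 0, 0, 1], [0, 0, -0.35, 0, 0, 0, 1]]}}

```text
time: 20.5
ee_pos: [0.5762, -0.2055, 0.2138]
eef_rot: [0.318, 0.878, 0.335, 0.12]
ft_force: [1.0, 0.9, -0.5]
opening: 0.0001
finger_force: 0.0
```

>>> {"method": "arm_command", "body": {"targets": [[0, 0, -0.35, 0, 0, 0, 1], [0, 0, -0.3, 0, 0, 0, 1], [0, 0, -0.2, 0, 0, 0, 1], [0, 0, 0, 0, 0, 0, 1], [0, 0, 0, 0, 0, 0, 1]]}}

```text
time: 21.0
ee_pos: [0.5341, -0.1567, 0.2937]
eef_rot: [0.32, 0.878, 0.335, 0.123]
ft_force: [-0.2, 0.0, 0.2]
opening: -0.0002
finger_force: 0.0
```

Run:
```python
from h import *
S,T=capture("side"),capture("top"); print(status.read_state()["ee_pos"],[mask(c,"red",b)[0].round(1) for c,b in((T,(420,150,460,185)),(S,(295,140,335,172)))])
cv2.imwrite("pics/side6.png",cv2.resize(S["frame"][80:250,240:440],None,fx=3.5,fy=3.5,interpolation=2))
```

```text
[ 0.53363321 -0.15712565  0.29197282] [array([438.7, 167.1]), array([315.4, 156.6])]
```

View pics/side6.png

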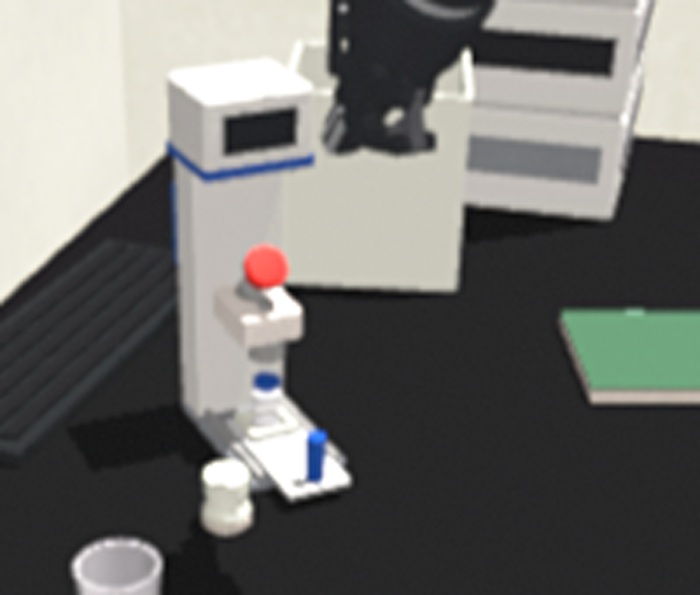

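The plunger is back at rest, with its disc at (266,267) as before. The vial stands upright under the bell at (266,382), the carriage is home and the arm is clear.

```bash
python3 -c "
from h import *
print(job.hand_in())"
```

```text
the job is handed in; nothing more can be done
None
```

The vial is capped and the job is handed in (no verdict came back): the vial stands upright in its nest, the carriage is home, the plunger was held at its stop and sprang back, and I saw no other object disturbed.

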